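# Save the walnuts, then hold the tilt-out bin open for the shells

### The job

The nut cracking is over: take the scoop off the round trivet, scoop the three whole walnuts out of the oblong white dish into the open square glass container (no fingers on the nuts, and the dish stays down on the ledge), and lay the scoop flat on the trivet again. Then take the self-closing tilt-out bin at the ledge's front edge by its bar handle, pull it out until the moulded ribs on its sides stand in line with the front face of the ledge, and finish while still holding it there, so that I can tip the shells in. Leave the plates, lid, tablespoon, nutcracker, tea glass and shaker where they are.

Things in the scene. Friction and masses are not known exactly. Their poses are not given: they have to be found in the camera images.
- scoop: Aluminium flat-bottomed scoop, 160 g. Origin: centre of trough's underside; x to the open lip, z up. Trough 90 long (x -45 to 45), 71 wide, floor 2 thick; sides 2.5 thick, 4 high at the lip, 34 at the closed back. Handle: bar 16 wide, 12 thick, from the back wall's top back along -x, from z 34 at x -45 up to z 79 at x -137. It balances 30 behind the origin.
- scoop_grip (a point): Middle of the scoop's handle, 98 behind the scoop's origin and 60 above its underside: the place to grip, across the 16 mm width. Axes as the scoop's.
- scoop_lip (a point): Middle of the scoop's front lip at its underside, 45 ahead of the scoop's origin.
- trivet: Round silicone trivet, 180 across, 6 thick, fixed to the ledge. Origin: centre of its underside on the ledge (z = 0).
- dish: Oblong white stoneware dish, 900 g. Flat floor 200 (x) by 80 (y), 6 thick; long walls upright, end walls sloping outwards at 55 deg; 34 high, rim outside 252 by 90. Origin: centre of underside; x along it, to the end where the nuts lie (centres at x 14 to 88). From x -100 to -3 it is free for the scoop. A scoop pushed flat along the floor to the foot of the +x end runs under the walnuts.
- dish_in (a point): Centre of the dish's inner floor, 6 above its underside.
- walnut0: Whole walnut, a brown ball 30 to 31 across, about 12 g. Origin: its centre. Axes turn as it rolls.
- walnut1: A second walnut, the same.
- walnut2: A third walnut, the same.
- container: Open square glass container, 120 by 120 outside, 55 high, walls and floor 5 thick (mouth 110 by 110), 550 g, its sides along its x and y. Origin: centre of its underside.
- bin (a joint): Tilt-out bin, angle in rad: 0 shut, grows as its top swings out to +x about a level hinge along y at its foot. 0.30 is the mark (ribs in line with the ledge's front face); end stop 0.6. A spring shuts it when let go; the pull needed at the handle is about 3 N just off shut, 5 to 6 N at the mark.
- bin_handle (a point): Centre of the bin's bar handle: level bar along world y, 12 thick, 120 long, on the outer (+x) side of the grey front panel, 32 mm clear between bar and panel. Shut, it lies 20 below the ledge's top and 61 beyond its edge; the panel's top is 5 below the ledge's top. Free from above. It moves on an arc of radius 244 about bin_hinge: at the mark it has gone 69 out (+x) and 24 down.
- bin_hinge (a point): Middle of the bin's hinge line (along y), 15 beyond the ledge's edge and 260 below its top. From here the shut handle lies 46 along +x and 240 up.
- bin_rib (a point): Top of the moulded rib on the bin's left (+y) side wing (one on each wing), 6 wide and 50 long, under the ledge when the bin is shut. The ledge's front face is at x = 0.58; at the mark the ribs stand upright in that plane.
- plate_low: Lower of two stacked white melamine plates, 180 across; leave it. Origin: centre of its underside.
- plate_top: Upper plate, 180 across, with walnut shells on it; leave it. Top of the stack about 24 high.
- lid: The container's flat white plastic lid, 126 square, 11 thick; leave it. Origin: centre of its underside.
- tablespoon: Steel tablespoon, 200 long, lying on the ledge, origin near its middle; leave it.
- nutcracker: Steel plier nutcracker, 160 long, 45 wide, 12 high, lying flat; leave it. Origin near its middle.
- tea_glass: Small tea glass, 60 across, 85 high; leave it. Origin: centre of its underside.
- shaker: Glass shaker with a steel cap, 42 across, 72 high; leave it. Origin: centre of its underside.

How it is judged:
By the outcome, as a careful person would: the job done as asked, in the order asked, and still so for the second after the job is handed in, while the arm keeps its last pose, push and grip.
It also fails if it takes over 72 s, if anything falls off the work surface, if the arm or the gripper's body presses on something with over 40 N, if the wrist force passes 120 N, or if a joint passes its speed limit or range.

### The arm

A 6-joint arm with a two-finger parallel gripper is mounted at the origin on the work surface. World frame = base frame: x ahead of the robot, y to its left, z up, the work surface at z = 0. Lengths are in m, angles in rad, forces in N, time in s.
With the tool pointing down it reaches from about 0.275 to 0.85 m from the base axis. Payload 5.2 kg.
Tool frame: the origin (TCP) lies at the centre of the arm's flange, where the gripper is bolted on; the fingertips stand 173 mm ahead of it and the grasp point (between the pads) lies 155 mm ahead of it; x points along the fingers, z is the direction in which the jaws open and shut, and the axes are right-handed (so a half turn about x gives the same grasp; the last joint's range is limited). The gripper opens to 85 mm and grips with 20 to 120 N. Pads are 22 mm wide; open, the fingers measure 114 mm over their backs; the gripper's body (76 mm by 85 mm) begins 54 mm behind the grasp point. The pads swing forward as they close: fully open they stand 13 mm farther back than shut.
Start: joints at [-1.497, 0.259, 1.535, -0, 1.348, -0.203], TCP at [0.15, -0.529, 0.405] pointing down, gripper open.
Joint ranges: [-3.14, 3.14], [-0.91, 2.08], [0.19, 2.58], [-1.22, 4.36], [0.22, 2.71], [-3.12, 3.12]. Speed limits (rad/s): [2.57, 2.57, 3.14, 3.14, 3.14, 3.14].

### API

Orientations are given as a unit quaternion [w, x, y, z].
In Python, from plant import arm gives the robot as it stands.
- The arm moves only by the tool arm_command, never from a script. Its argument "commands" is a list of rows, each a list of 5 numbers: the closure, from -1 (fully open) to 1 (shut), then the shift along the tool's x, y, z in units of 30 mm (1.0 is 30 mm), then the turn about the tool's x in degrees. A call has 1 to 12 rows; each row shifts and turns the pose as measured when the row begins, along the tool's axes as they then stand; what a row does not reach is not made up. A row lasts 1/12 s, in which the tool goes at most 41.7 mm and 7.16 degrees, less where a joint would pass 70% of its speed; a pose out of reach is approached as far as the arm can. A call is refused whole if a number of a shift passes 1 or a number of a turn 7.16, either way. A call with a gripper value outside its range is refused whole. The fingers move at their own pace and stop on an object; the grip force is fixed at half the most. Time passes only in rows, so rows that do not move let the fingers close. It gives the time, the measured TCP pose, the force and the opening at its end, in the units of the state.
- arm.sense(): the state, without advancing time (a new reading comes with each control period).
- arm.snapshot(name): name is "scene" or "top" or "wrist"; returns the picture (420x560x3 uint8, blue, green, red); there is no depth.
- arm.camera_params(name): a dict with "mtx" (3x3 intrinsics, pixels), "world_to_cam" (4x4, takes a point from world to camera coordinates). Camera axes: x right, y up, looking along -z (the intrinsics and any distortion apply to the point x, -y, -z); pixel columns grow to the right and rows downward; lengths in m; the calibration is good to about 2 mm. A picture is of the moment at which its call begins: read the wrist's pose just before it. camera_params takes no time and is no camera call; for the wrist camera it gives the pose at the moment of the call.
- arm.job_done(): hands the job in, once; it reports no verdict.
The state is a dict: "clock": time; "joint_positions": joint angles; "qd": joint speeds; "joint_efforts": joint torques, N m; "tool_pos": TCP position; "eef_rot": TCP orientation; "contact_force": force on the tool from outside, world axes, zero at the start; "ft_torque": the same for the moment, N m; "finger_gap": finger opening in m.
Only numpy, scipy, OpenCV 4.12 (cv2) and the standard library are available. Lean on these libraries where they do the work, as an engineer would, in place of code of your own. Each camera call takes 0.05 s, during which the arm holds its last target. There are 200 camera calls.

## Working session

There is one attempt and no reset: what is moved stays moved. The work goes in short steps, Python scripts to look and compute and a tool call to move; the robot and the scene stay as the last step left them, time stands still between calls to the robot, and variables do not carry over. Pictures are saved under pics/ and viewed, about 8 in all and at most 12, crops included, and the job is handed in when it is done.

Besides the shell and the picture viewer there is one more tool, called after "Request:" as a command line: name --pt "numbers of a row" for each row, then --argument value for the rest. arm_command: Moves the arm, as the interface text tells. Its arguments: {"type":"object","properties":{"commands":{"type":"array","items":{"type":"array","items":{"type":"number"}}}},"required":["commands"]}

```bash
mkdir -p pics; python3 - <<'E'
from plant import arm
import cv2,numpy as np
np.set_printoptions(precision=4,suppress=True)
s=arm.sense();print(s)
for n in("top","scene"):
    cv2.imwrite(f"pics/{n}0.png",arm.snapshot(n)); p=arm.camera_params(n);print(n,p)
E
```

```text
{'clock': 0.0, 'joint_positions': array([-1.4968,  0.2594,  1.5361,  0.    ,  1.348 , -0.2028]), 'qd': array([-0.0005, -0.0002,  0.0009, -0.001 , -0.0004, -0.0001]), 'joint_efforts': array([  0.0006, -44.6032, -29.0568,   0.0001,   0.0116,  -0.    ]), 'tool_pos': array([ 0.1503, -0.5288,  0.4039]), 'eef_rot': array([ 0.5638,  0.4267,  0.5646, -0.4257]), 'contact_force': array([-0.3195, -0.0066,  0.3059]), 'ft_torque': array([-0.0367, -0.0612, -0.0024]), 'finger_gap': 0.08535512030277384}
top {'mtx': array([[470.0728,   0.    , 275.0029],
       [  0.    , 470.0728, 209.1159],
       [  0.    ,   0.    ,   1.    ]]), 'world_to_cam': array([[-0.0242, -0.9996, -0.0109,  0.0279],
       [ 0.9967, -0.0249,  0.0769, -0.4718],
       [-0.0771, -0.009 ,  0.997 , -1.2337],
       [ 0.    ,  0.    ,  0.    ,  1.    ]])}
scene {'mtx': array([[485.0235,   0.    , 278.8619],
       [  0.    , 485.0235, 210.4247],
       [  0.    ,   0.    ,   1.    ]]), 'world_to_cam': array([[ 0.3909,  0.9204, -0.0111, -0.2048],
       [-0.5928,  0.261 ,  0.7619,  0.2961],
       [ 0.7041, -0.2913,  0.6476, -1.8406],
       [ 0.    ,  0.    ,  0.    ,  1.    ]])}
```

View pics/top0.png

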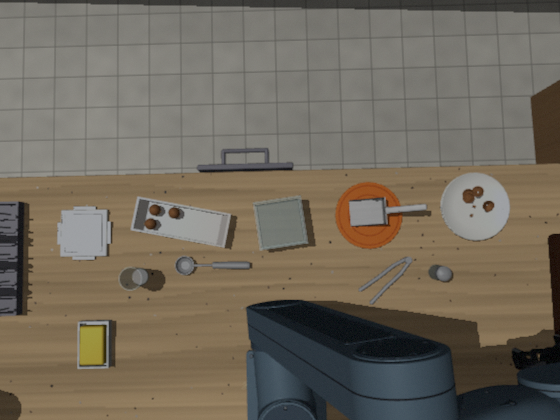

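View pics/scene0.png

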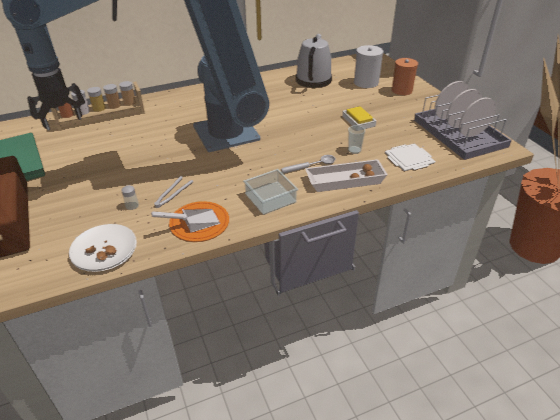

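The top view shows the scoop on the orange trivet at about (370,212), its handle to the right (-y). The glass container is at (281,223) and the dish at (181,222) with nuts at its left end. The bin handle is at (245,151). I'll zoom in on the top view to measure.

```bash
cat > h.py <<'E'
import numpy as np,cv2
from plant import arm
from scipy.spatial.transform import Rotation as R
np.set_printoptions(precision=4,suppress=True)
def cam(n):
    p=arm.camera_params(n); return np.array(p["mtx"]),np.array(p["world_to_cam"])
def ray(c,uv,z):
    K,T=c; d=np.array([(uv[0]-K[0,2])/K[0,0],-(uv[1]-K[1,2])/K[1,1],-1.]); d=T[:3,:3].T@d
    o=-T[:3,:3].T@T[:3,3]; return o+d*(z-o[2])/d[2]
def proj(c,P):
    K,T=c; q=T[:3,:3]@np.array(P)+T[:3,3]; return np.array([K[0,2]+K[0,0]*q[0]/-q[2],K[1,2]-K[1,1]*q[1]/-q[2]])
def pose():
    s=arm.sense(); r=R.from_quat(np.roll(s["eef_rot"],-1)).as_matrix()
    print("t",round(s["clock"],2),"pos",s["tool_pos"],"F",s["contact_force"],"M",s["ft_torque"],"gap",round(s["finger_gap"],4)); print("tool x",r[:,0],"y",r[:,1],"z",r[:,2]); return s,r
def look(n,f,crop=None,k=1):
    im=arm.snapshot(n); cv2.imwrite("pics/raw_"+f,im)
    if crop: u0,v0,u1,v1=crop; im=im[v0:v1,u0:u1]
    cv2.imwrite("pics/"+f,cv2.resize(im,None,fx=k,fy=k,interpolation=cv2.INTER_CUBIC))
E
python3 - <<'E'
from h import *
im=cv2.imread("pics/top0.png"); c=cam("top")
cv2.imwrite("pics/top0z.png",cv2.resize(im[140:300,120:440],None,fx=2.5,fy=2.5,interpolation=cv2.INTER_CUBIC))
hsv=cv2.cvtColor(im,cv2.COLOR_BGR2HSV); h,s,v=cv2.split(hsv)
m=((h<12)&(s>190)&(v>120)).astype(np.uint8); 
k=max(cv2.findContours(m,0,2)[0],key=cv2.contourArea); (u,w),r=cv2.minEnclosingCircle(k); print("trivet",u,w,r,ray(c,(u,w),.006))
for y in(.07,):print(proj(c,(.641,y,-.02)))
pose()
E
```

```text
trivet 361.0929260253906 199.7035369873047 25.284475326538086 [ 0.4929 -0.2156  0.006 ]
[254.3248 150.0505]
t 0.1 pos [ 0.1503 -0.5289  0.4039] F [ 0.1524  0.4358 -0.0749] M [-0.0122 -0.0488 -0.016 ] gap 0.0852
tool x [-0.0001  0.0017 -1.    ] y [0.9619 0.2733 0.0003] z [ 0.2733 -0.9619 -0.0016]
```

View pics/top0z.png

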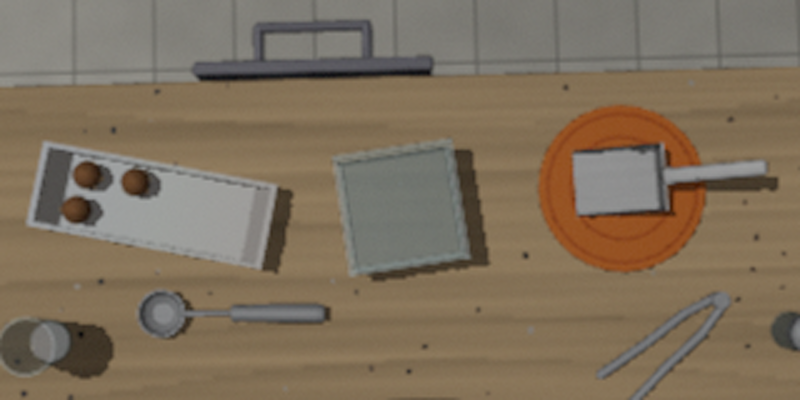

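Zoomed corners: scoop lip (573,152)/(577,217), scoop handle end (765,168), dish rim (45,143),(277,185),(262,268),(27,225), container rim (332,157),(450,140),(470,258),(352,275), bin bar (255..370,25).

```bash
python3 - <<'E'
from h import *
c=cam("top")
P=lambda u,v,z: ray(c,(u/2.5+120-.3,v/2.5+140-.3),z)
def f(n,pts,z):
    q=np.array([P(*p,z) for p in pts]);print(n,q.mean(0)[:2]);print(q[:,:2]);return q
a=f("lip",[(573,152),(577,217)],.008);b=f("back",[(663,145),(667,215)],.04);e=P(765,168,.085);print("hend",e)
d=e-(a.mean(0));print("scoop yaw",np.degrees(np.arctan2(-d[1],-d[0])))
q=f("dish",[(27,225),(45,143),(277,185),(262,268)],.034)
d=q[:2].mean(0)-q[2:].mean(0);print("yaw",np.degrees(np.arctan2(d[1],d[0])),np.linalg.norm(d))
q=f("cont",[(332,157),(450,140),(470,258),(352,275)],.055)
d=q[0]-q[1]+q[3]-q[2];print("yaw",np.degrees(np.arctan2(d[1],d[0])),np.linalg.norm(d)/2)
f("nuts",[(87,175),(135,181),(76,209)],.022)
f("bar",[(253,25),(371,25)],-.02)
E
```

```text
lip [ 0.4564 -0.1834]
[[ 0.4914 -0.1825]
 [ 0.4215 -0.1843]]
back [ 0.4568 -0.2725]
[[ 0.4934 -0.272 ]
 [ 0.4201 -0.2731]]
hend [ 0.4633 -0.3631  0.085 ]
scoop yaw 92.18550155559632
dish [0.444 0.265]
[[0.4264 0.3974]
 [0.5126 0.3783]
 [0.462  0.1335]
 [0.3753 0.1507]]
yaw 78.31121460334192 0.2509705096551318
cont [0.4343 0.0037]
[[ 0.4881  0.0738]
 [ 0.5027 -0.0488]
 [ 0.3804 -0.0659]
 [ 0.3659  0.0557]]
yaw 96.78890014898144 0.12299929449468888
nuts [0.464 0.324]
[[0.4785 0.3371]
 [0.4708 0.2859]
 [0.4426 0.349 ]]
bar [0.6427 0.0973]
[[0.6444 0.1628]
 [0.641  0.0318]]
```

Request:
arm_command --pt "-1 0 0 0 -6.9" --pt "-1 0 0 0 -6.9" --pt "-1 0 0 0 -6.9" --pt "-1 0 0 0 -6.9" --pt "-1 0 0 0 -6.9" --pt "-1 0 0 0 -6.9" --pt "-1 0 0 0 -6.9" --pt "-1 0 0 0 -6.9" --pt "-1 0 0 0 -6.9" --pt "-1 0 0 0 -6.9" --pt "-1 0 0 0 -6.9"

```text
clock: 1.02
tool_pos: [0.1502, -0.5272, 0.3981]
eef_rot: [0.706, -0.022, 0.707, 0.032]
contact_force: [-0.3, -0.0, 0.2]
finger_gap: 0.0852
```

```bash
python3 -c "
from h import *
pose()"
```

```text
t 1.02 pos [ 0.1502 -0.5272  0.3981] F [-0.297  -0.0218  0.1827] M [-0.0127  0.0364 -0.008 ] gap 0.0852
tool x [-0.001   0.0143 -0.9999] y [-0.0773  0.9969  0.0144] z [0.997  0.0773 0.0001]
```

Request:
arm_command --pt "-1 0.2 0.5 0.9 0.2" --pt "-1 0.2 0.5 0.9 0.2" --pt "-1 0.2 0.5 0.9 0.2" --pt "-1 0.2 0.5 0.9 0.2" --pt "-1 0.2 0.5 0.9 0.2" --pt "-1 0.2 0.5 0.9 0.2" --pt "-1 0.2 0.5 0.9 0.2" --pt "-1 0.2 0.5 0.9 0.2" --pt "-1 0.2 0.5 0.9 0.2" --pt "-1 0.2 0.5 0.9 0.2" --pt "-1 0.2 0.5 0.9 0.2" --pt "-1 0.2 0.2 0.4 0.2"

```text
clock: 2.02
tool_pos: [0.4556, -0.3287, 0.3209]
eef_rot: [0.705, -0.005, 0.709, 0.018]
contact_force: [-1.3, -0.3, 0.6]
finger_gap: 0.0851
```

```bash
python3 -c "
from h import *
pose(); c=cam('wrist'); look('wrist','w1.png'); pose()
print(proj(c,(.462,-.326,.066)),proj(c,(.4564,-.1834,.008)),proj(c,(.4633,-.363,.085)))"
```

```text
t 2.02 pos [ 0.4556 -0.3287  0.3209] F [-1.319  -0.3392  0.5936] M [ 0.0032 -0.0237 -0.0329] gap 0.0851
tool x [-0.0055  0.0184 -0.9998] y [-0.0333  0.9993  0.0186] z [ 0.9994  0.0334 -0.0049]
t 2.07 pos [ 0.4562 -0.3278  0.3194] F [ 1.0343  0.0776 -1.0196] M [ 0.0436 -0.0047  0.0353] gap 0.0855
tool x [-0.0062  0.0204 -0.9998] y [-0.0342  0.9992  0.0206] z [ 0.9994  0.0343 -0.0055]
[287.5629 220.1162] [286.2588  43.2043] [287.8605 272.1951]
```

View pics/w1.png

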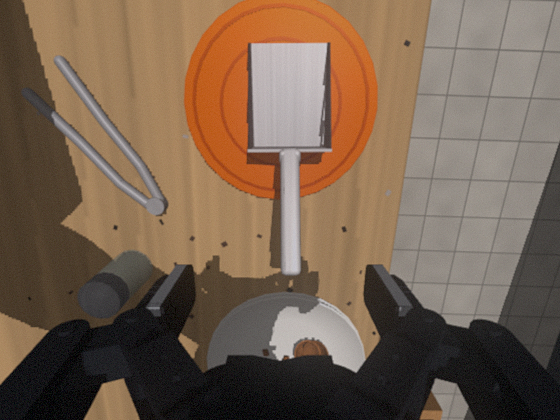

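The scoop handle end is at (291,272) and its lip at (288,43), within 2 mm of where I predicted. I'll descend and grip.

Request:
arm_command --pt "-1 0.8 -0.05 0.1 0" --pt "-1 0.8 -0.05 0.1 0" --pt "-1 0.8 0 0.07 0" --pt "-1 0.6 0 0 0" --pt "-1 0.25 0 0 0" --pt "-1 0 0 0 0"

```text
clock: 2.57
tool_pos: [0.4649, -0.3274, 0.2175]
eef_rot: [0.704, -0.007, 0.709, 0.021]
contact_force: [-0.6, -0.3, 0.0]
finger_gap: 0.0856
```

```bash
python3 -c "
from h import *
pose()"
```

```text
t 2.57 pos [ 0.4649 -0.3274  0.2175] F [-0.6438 -0.3459  0.0467] M [ 0.0116 -0.0022  0.0249] gap 0.0856
tool x [-0.0077  0.0201 -0.9998] y [-0.0403  0.999   0.0204] z [ 0.9992  0.0404 -0.0068]
```

Request:
arm_command --pt "-0.2 -0.1 0 0 0" --pt "1 0 0 0 0" --pt "1 0 0 0 0" --pt "1 0 0 0 0" --pt "1 0 0 0 0" --pt "1 0 0 0 0" --pt "1 0 0 0 0" --pt "1 0 0 0 0"

```text
clock: 3.23
tool_pos: [0.4651, -0.3297, 0.2263]
eef_rot: [0.706, -0.009, 0.708, 0.019]
contact_force: [-0.0, 0.0, -1.4]
finger_gap: 0.0146
```

```bash
python3 -c "
from h import *
pose()"
```

```text
t 3.23 pos [ 0.4651 -0.3297  0.2263] F [-0.0094  0.0488 -1.3675] M [-0.0697  0.0035  0.0495] gap 0.0146
tool x [-0.0027  0.0143 -0.9999] y [-0.0391  0.9991  0.0144] z [ 0.9992  0.0391 -0.0022]
```

Request:
arm_command --pt "1 -0.4 0 0 0" --pt "1 -0.5 0 0 0" --pt "1 -0.5 0 0 0" --pt "1 -0.5 0 0 0" --pt "1 -0.3 0 0 0" --pt "1 0 0 0 0" --pt "1 0 0 0 0"

```text
clock: 3.82
tool_pos: [0.4646, -0.3298, 0.2925]
eef_rot: [0.705, -0.008, 0.709, 0.02]
contact_force: [0.4, 0.4, -1.7]
finger_gap: 0.0144
```

```bash
python3 -c "
from h import *
s,r=pose(); c=cam('wrist'); look('wrist','w2.png'); 
g=s['tool_pos']+.155*r[:,0]; print(g)
im=cv2.imread('pics/w2.png')
# predicted flat lip
d=np.array([-.04,.999,0])
for a,z in((143,-60),(-39,19)): print(proj(c,g+d*a/1e3+[0,0,z/1e3]))"
```

```text
t 3.82 pos [ 0.4646 -0.3298  0.2925] F [ 0.3901  0.351  -1.6592] M [-0.1481 -0.0109 -0.0144] gap 0.0144
tool x [-0.0065  0.0176 -0.9998] y [-0.0396  0.9991  0.0178] z [ 0.9992  0.0397 -0.0058]
[ 0.4636 -0.3271  0.1375]
[278.0525  -7.5111]
[277.3397 379.2322]
```

View pics/w2.png

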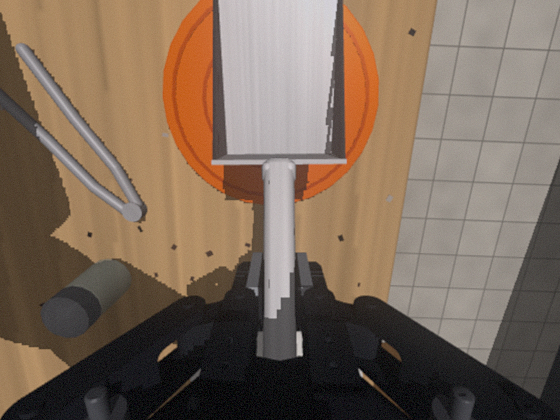

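Request:
arm_command --pt "1 -0.4 0.5 0 0" --pt "1 -0.4 0.9 -0.1 0" --pt "1 -0.3 1 -0.1 0" --pt "1 0 1 -0.1 0" --pt "1 0 1 -0.1 0" --pt "1 0 1 -0.1 0" --pt "1 0 1 -0.1 0" --pt "1 0 1 -0.1 0" --pt "1 0 1 -0.1 0" --pt "1 0 1 -0.1 0" --pt "1 0 1 -0.1 0" --pt "1 0 1 -0.1 0"

```text
clock: 4.87
tool_pos: [0.4141, 0.0189, 0.3222]
eef_rot: [0.7, -0.001, 0.714, 0.019]
contact_force: [0.8, 0.5, -2.2]
finger_gap: 0.0146
```

```bash
python3 -c "
from h import *
s,r=pose(); g=s['tool_pos']+.155*r[:,0]; print(g)
print('to go',r.T@(np.array([.412,.117,.16])-g)/.03)"
```

```text
t 4.87 pos [0.4141 0.0189 0.3222] F [ 0.7803  0.5412 -2.2113] M [-0.1422 -0.0648 -0.022 ] gap 0.0146
tool x [-0.0201  0.0241 -0.9995] y [-0.0282  0.9993  0.0247] z [ 0.9994  0.0287 -0.0195]
[0.411  0.0226 0.1673]
to go [0.3191 3.1365 0.1293]
```

Request:
arm_command --pt "1 0.1 0.9 0 2" --pt "1 0 0.9 0 3" --pt "1 0 0.8 -0.1 3" --pt "1 0 0.5 -0.1 3" --pt "1 0 0 0 2.3" --pt "1 0 0 0 0" --pt "1 0 0 0 0"

```text
clock: 5.45
tool_pos: [0.4044, 0.123, 0.3157]
eef_rot: [0.691, 0.081, 0.716, -0.065]
contact_force: [0.4, 0.4, -2.5]
finger_gap: 0.0142
```

```bash
python3 -c "
from h import *
s,r=pose(); g=s['tool_pos']+.155*r[:,0]; print(g,np.degrees(np.arctan2(r[1,1],r[0,1])))
c=cam('wrist'); look('wrist','w3.png');c2=cam('top'); look('top','t3.png',(120,140,320,290),4)
np.savez('c3.npz',K=c[0],T=c[1])"
```

```text
t 5.45 pos [0.4044 0.123  0.3157] F [ 0.4368  0.4493 -2.5395] M [-0.1503  0.0055  0.0119] gap 0.0142
tool x [-0.0329  0.0259 -0.9991] y [0.2046 0.9787 0.0186] z [ 0.9783 -0.2038 -0.0375]
[0.3993 0.127  0.1609] 78.19352019324673
```

View pics/w3.png

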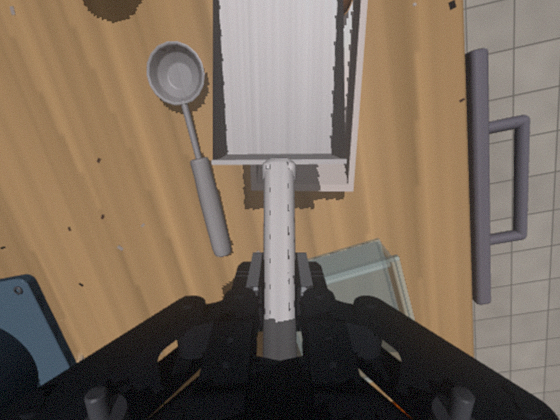

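```bash
python3 - <<'E'
from h import *
f=np.load('c3.npz');c=(f['K'],f['T'])
a=ray(c,(354,191),.034);b=ray(c,(367,0),.034);d=b-a
print(a,b,np.degrees(np.arctan2(d[1],d[0])))
print("lip-back wall top corners at z",[ray(c,p,.1609-.026) for p in((214,161),(347,161))])
s,r=pose();g=s['tool_pos']+.155*r[:,0]
for a,z,y in((53,-26,-35.5),(53,-26,35.5)):
  print(proj(c,g+r[:,1]*a/1e3-r[:,0]*z/1e3+r[:,2]*y/1e3))
# top-cam scoop region
E
```

```text
[0.4641 0.1326 0.034 ] [0.4927 0.2739 0.034 ] 78.52331149164179
lip-back wall top corners at z [array([0.3775, 0.1886, 0.1349]), array([0.445 , 0.1748, 0.1349])]
t 5.55 pos [0.4047 0.1224 0.3159] F [-0.1938 -0.5267 -1.5387] M [-0.1292  0.0024 -0.0151] gap 0.0146
tool x [-0.0327  0.0259 -0.9991] y [0.2057 0.9784 0.0186] z [ 0.9781 -0.2049 -0.0373]
[209.2347 167.1389]
[346.49   167.1927]
```

View pics/t3.png

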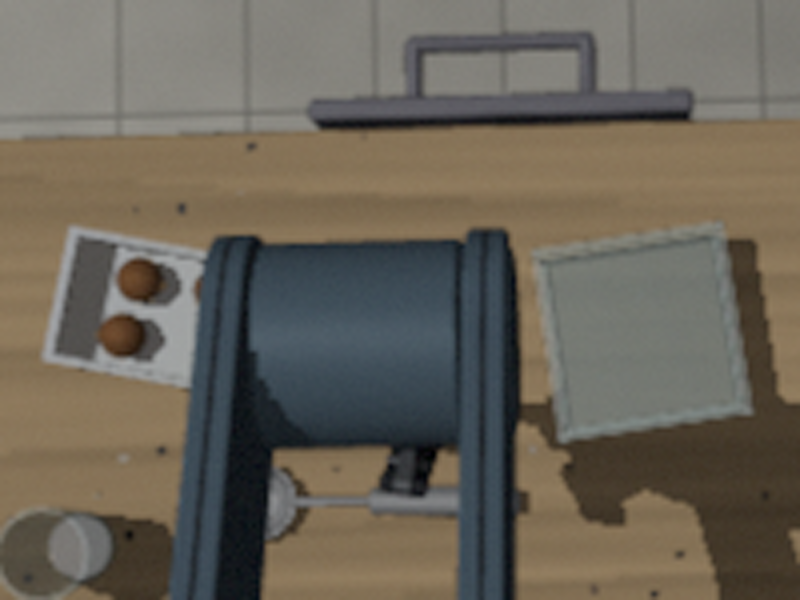

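Request:
arm_command --pt "1 0.1 -0.2 0.4 0" --pt "1 0.4 -0.1 0.3 0" --pt "1 0.7 0 0 0" --pt "1 0.6 0 0 0"

```text
clock: 5.88
tool_pos: [0.4265, 0.1068, 0.2624]
eef_rot: [0.695, 0.081, 0.712, -0.065]
contact_force: [0.1, -0.5, -1.2]
finger_gap: 0.0148
```

```bash
cat >> h.py <<'E'
def dish(c='wrist'):
    s,r=pose(); g=s['tool_pos']+.155*r[:,0]
    o=np.array([.445,.265]); u=np.array([.201,.980]); v=np.array([-.98,.201])
    b=g+r[:,1]*.056+r[:,2]*.001+r[:,0]*.062
    print("yaw",np.degrees(np.arctan2(r[1,1],r[0,1])),"back edge in dish x,y,z mm",1e3*u@(b[:2]-o),1e3*v@(b[:2]-o),b[2]*1e3)
E
python3 -c "
from h import *
dish()"
```

```text
t 5.88 pos [0.4265 0.1068 0.2624] F [ 0.0705 -0.474  -1.2156] M [-0.1072  0.0352 -0.0281] gap 0.0148
tool x [-0.0212  0.0247 -0.9995] y [0.2053 0.9785 0.0199] z [ 0.9785 -0.2047 -0.0259]
yaw 78.15178072971098 back edge in dish x,y,z mm -98.40432819301473 -9.345190568068977 46.63317082210541
```

Request:
arm_command --pt "1 0 0 -0.3 0" --pt "1 0.25 0 0 0"

```text
clock: 6.05
tool_pos: [0.4178, 0.1067, 0.2527]
eef_rot: [0.693, 0.081, 0.713, -0.066]
contact_force: [-0.0, 0.1, -1.1]
finger_gap: 0.0148
```

```bash
python3 -c "
from h import *
dish()
c=cam('wrist'); look('wrist','w4.png');np.savez('c4.npz',K=c[0],T=c[1])"
```

```text
t 6.05 pos [0.4178 0.1067 0.2527] F [-0.0088  0.0528 -1.1219] M [-0.1178 -0.0075  0.0111] gap 0.0148
tool x [-0.0249  0.0244 -0.9994] y [0.2077 0.978  0.0187] z [ 0.9779 -0.2071 -0.0295]
yaw 78.01226765579965 back edge in dish x,y,z mm -100.46740527182358 -0.1716212894983306 36.89683475505916
```

View pics/w4.png

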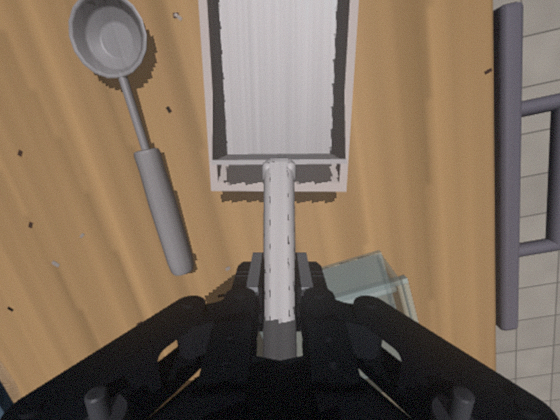

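Scoop and dish rim are centred on each other, at columns 280 and 279. I'll go down.

Request:
arm_command --pt "1 0.4 0.1 0 0" --pt "1 0.4 0.05 0 0"

```text
clock: 6.27
tool_pos: [0.4196, 0.1107, 0.229]
eef_rot: [0.695, 0.082, 0.711, -0.066]
contact_force: [0.2, -0.1, -2.7]
finger_gap: 0.0147
```

```bash
python3 -c "
from h import *
dish()"
```

```text
t 6.27 pos [0.4196 0.1107 0.229 ] F [ 0.1593 -0.1208 -2.7025] M [-0.1072  0.058   0.0437] gap 0.0147
tool x [-0.0207  0.0239 -0.9995] y [0.2086 0.9778 0.0191] z [ 0.9778 -0.2081 -0.0252]
yaw 77.95938167249665 back edge in dish x,y,z mm -96.13716125503981 -2.08773134431273 13.134761893999174
```

Request:
arm_command --pt "1 0.2 0 -0.08 -0.4" --pt "1 0.15 0 0 0"

```text
clock: 6.43
tool_pos: [0.4185, 0.1101, 0.2202]
eef_rot: [0.697, 0.078, 0.71, -0.064]
contact_force: [-5.1, -8.0, 16.2]
finger_gap: 0.0144
```

```bash
python3 -c "
from h import *
dish()"
```

```text
t 6.43 pos [0.4185 0.1101 0.2202] F [-5.0626 -7.9864 16.2124] M [-0.5877  0.5698  0.2422] gap 0.0144
tool x [-0.0161  0.0209 -0.9997] y [0.1994 0.9798 0.0173] z [ 0.9798 -0.1991 -0.02  ]
yaw 78.49507198454329 back edge in dish x,y,z mm -97.36243182138398 -1.7931200926353896 4.21941237998847
```

Request:
arm_command --pt "1 -0.07 0.1 0 0" --pt "1 0 0.3 0 0" --pt "1 0 0.3 0 0" --pt "1 0 0.3 0 0"

```text
clock: 6.77
tool_pos: [0.4256, 0.1394, 0.225]
eef_rot: [0.698, 0.078, 0.709, -0.065]
contact_force: [-1.1, 0.4, -1.5]
finger_gap: 0.0145
```

```bash
python3 -c "
from h import *
dish()"
```

```text
t 6.77 pos [0.4256 0.1394 0.225 ] F [-1.0783  0.3836 -1.4885] M [-0.0891  0.1348 -0.0108] gap 0.0145
tool x [-0.0131  0.0203 -0.9997] y [0.201  0.9794 0.0173] z [ 0.9795 -0.2007 -0.0169]
yaw 78.40254584816257 back edge in dish x,y,z mm -67.21397781280602 -3.5411332459377056 9.023505135670003
```

Request:
arm_command --pt "1 0.11 0.1 -0.1 0" --pt "1 0.03 0.3 -0.03 0" --pt "1 0.02 0.3 0 0"

```text
clock: 7.02
tool_pos: [0.4262, 0.164, 0.2209]
eef_rot: [0.699, 0.078, 0.708, -0.064]
contact_force: [0.1, -2.3, 4.3]
finger_gap: 0.0151
```

```bash
python3 -c "
from h import *
dish()"
```

```text
t 7.02 pos [0.4262 0.164  0.2209] F [ 0.0843 -2.2512  4.2781] M [-0.4321  0.0229 -0.0363] gap 0.0151
tool x [-0.0112  0.0205 -0.9997] y [0.1994 0.9798 0.0178] z [ 0.9799 -0.1991 -0.015 ]
yaw 78.49816973013768 back edge in dish x,y,z mm -42.889320392496344 0.43847310882162804 4.967087871699631
```

Request:
arm_command --pt "1 0.02 0.3 0 0" --pt "1 0.02 0.3 -0.02 0" --pt "1 0.02 0.3 -0.02 0"

```text
clock: 7.27
tool_pos: [0.4317, 0.1935, 0.221]
eef_rot: [0.7, 0.076, 0.707, -0.064]
contact_force: [-0.5, -3.4, 4.0]
finger_gap: 0.0145
```

```bash
python3 -c "
from h import *
dish(); c=cam('wrist'); look('wrist','w5.png')"
```

```text
t 7.27 pos [0.4317 0.1935 0.221 ] F [-0.5013 -3.3702  4.0426] M [-0.5294  0.2287 -0.0381] gap 0.0145
tool x [-0.0078  0.0187 -0.9998] y [0.1971 0.9802 0.0168] z [ 0.9803 -0.197  -0.0114]
yaw 78.62866179877948 back edge in dish x,y,z mm -13.047960703104994 0.3364933695785714 5.002592312479154
```

View pics/w5.png

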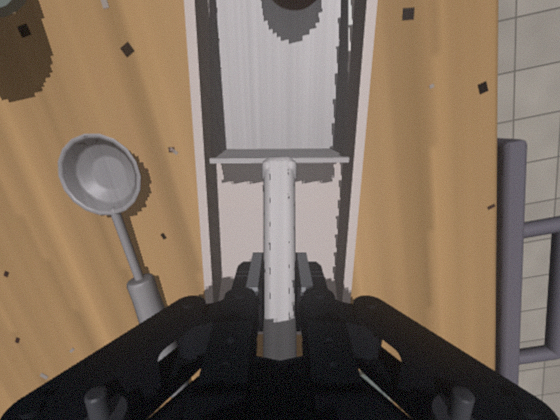

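Request:
arm_command --pt "1 0.02 0.3 -0.02 0" --pt "1 0.02 0.3 0 0" --pt "1 0.02 0.2 0 0"

```text
clock: 7.57
tool_pos: [0.4368, 0.2202, 0.221]
eef_rot: [0.701, 0.075, 0.706, -0.063]
contact_force: [-2.5, -11.0, 12.0]
finger_gap: 0.0146
```

```bash
cat >> h.py <<'E'
def nuts(n,f):
    c=cam(n); im=arm.snapshot(n); cv2.imwrite("pics/"+f,im)
    h,s,v=cv2.split(cv2.cvtColor(im,cv2.COLOR_BGR2HSV))
    m=((h>=3)&(h<=14)&(s>90)&(v>35)&(v<190)).astype(np.uint8)
    for k in cv2.findContours(m,0,2)[0]:
        if cv2.contourArea(k)>12:
            (u,w),r=cv2.minEnclosingCircle(k); P=ray(c,(u,w),.022)
            if .3<P[0]<.6 and -.12<P[1]<.42: print(n,"blob",round(u),round(w),round(r,1),"area",cv2.contourArea(k),P[:2], im[int(w),int(u)])
E
python3 -c "
from h import *
dish(); nuts('top','n1t.png'); nuts('scene','n1s.png')"
```

```text
t 7.57 pos [0.4368 0.2202 0.221 ] F [ -2.457  -10.9647  12.0001] M [-2.1157  0.6948 -0.0219] gap 0.0146
tool x [-0.0054  0.0178 -0.9998] y [0.1944 0.9808 0.0164] z [ 0.9809 -0.1943 -0.0087]
yaw 78.78739909678798 back edge in dish x,y,z mm 14.02016564586725 0.368675244984192 4.9155202338125665
scene blob 359 170 4.2 area 45.0 [0.4444 0.3217] [ 59  90 131]
scene blob 373 168 7.4 area 78.5 [0.4504 0.3726] [ 70  98 133]
```

Request:
arm_command --pt "1 0.1 -0.12 0 0" --pt "1 0.15 0 0 0"

```text
clock: 7.83
tool_pos: [0.4365, 0.2181, 0.2149]
eef_rot: [0.702, 0.075, 0.705, -0.061]
contact_force: [-3.7, -9.3, 17.1]
finger_gap: 0.0151
```

```bash
python3 -c "
from h import *
dish(); "
```

```text
t 7.83 pos [0.4365 0.2181 0.2149] F [-3.7439 -9.2756 17.101 ] M [-0.8424  0.471   0.1179] gap 0.0151
tool x [-0.0023  0.0196 -0.9998] y [0.1922 0.9812 0.0187] z [ 0.9814 -0.1921 -0.0061]
yaw 78.91781422250342 back edge in dish x,y,z mm 12.366566898432099 -0.29473560646254054 -1.006094409467674
```

Request:
arm_command --pt "1 -0.2 0 0 0" --pt "1 -0.3 -0.03 0 0" --pt "1 -0.4 -0.03 0 0" --pt "1 -0.5 0 0 0" --pt "1 -0.5 0 0 0" --pt "1 -0.5 0 0 0" --pt "1 -0.5 0 0 0" --pt "1 -0.5 0 0 0" --pt "1 -0.3 0 0 0"

```text
clock: 8.58
tool_pos: [0.4332, 0.2132, 0.3277]
eef_rot: [0.697, 0.074, 0.71, -0.063]
contact_force: [0.8, -0.4, -2.4]
finger_gap: 0.0147
```

```bash
python3 -c "
from h import *
dish(); nuts('scene','n2s.png')
im=cv2.imread('pics/n2s.png')[90:240,250:450]; w=arm.snapshot('wrist')[:200,150:420]; 
a=cv2.resize(im,(520,390),interpolation=2); b=cv2.resize(w,(270,200)); o=np.zeros((390,800,3),np.uint8);o[:,:520]=a;o[:200,525:795]=b;cv2.imwrite('pics/v10.png',o)"
```

```text
t 8.58 pos [0.4332 0.2132 0.3277] F [ 0.8228 -0.3653 -2.3999] M [-0.1128 -0.0402  0.0123] gap 0.0147
tool x [-0.0166  0.0173 -0.9997] y [0.1923 0.9812 0.0138] z [ 0.9812 -0.192  -0.0196]
yaw 78.91121616732411 back edge in dish x,y,z mm 5.830447375191957 4.952328438276405 111.48829356664928
```

View pics/v10.png

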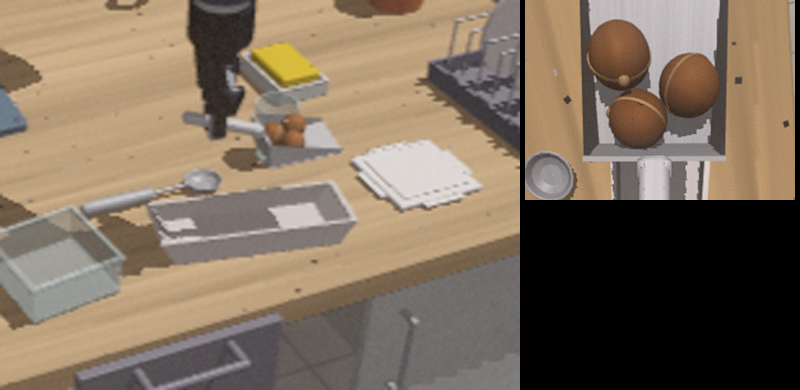

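All three walnuts are in the scoop, rolled against its back, and the dish has not moved. I'll carry them gently to the container.

Request:
arm_command --pt "1 0 -0.1 0 0" --pt "1 0 -0.2 0 -1" --pt "1 0 -0.3 0 -1.5" --pt "1 0 -0.4 0 -2" --pt "1 0 -0.5 0 -2" --pt "1 0 -0.6 0 -2" --pt "1 0 -0.7 0 -2" --pt "1 0 -0.8 0 -2" --pt "1 0 -0.8 0 -2" --pt "1 0 -0.8 0 -2" --pt "1 0 -0.8 0 -2" --pt "1 0 -0.8 0 0"

```text
clock: 9.68
tool_pos: [0.4262, 0.0046, 0.3111]
eef_rot: [0.692, -0.047, 0.717, 0.062]
contact_force: [1.4, 0.4, -1.9]
finger_gap: 0.0147
```

Request:
arm_command --pt "1 0 -0.8 0 0" --pt "1 0 -0.8 0 0" --pt "1 0 -0.8 0 0" --pt "1 0 -0.7 0 0" --pt "1 0 -0.6 0 0" --pt "1 0 -0.4 0 0" --pt "1 0 -0.2 0 0"

```text
clock: 10.27
tool_pos: [0.4431, -0.1327, 0.2999]
eef_rot: [0.689, -0.044, 0.721, 0.063]
contact_force: [0.4, -0.5, -2.0]
finger_gap: 0.0147
```

```bash
cat >> h.py <<'E'
def cont():
    s,r=pose(); g=s['tool_pos']+.155*r[:,0]
    C=np.array([.4343,.0037]);u=np.array([-.118,.993]);v=np.array([-.993,-.118])
    b=g+r[:,1]*.056+r[:,0]*.062; l=b+r[:,1]*.09
    print("yaw",np.degrees(np.arctan2(r[1,1],r[0,1])),"lip in container mm",1e3*u@(l[:2]-C),1e3*v@(l[:2]-C),"back z",b[2]*1e3)
E
python3 -c "
from h import *
cont(); nuts('scene','n3s.png')"
```

```text
t 10.27 pos [ 0.4431 -0.1327  0.2999] F [ 0.3849 -0.5487 -1.999 ] M [-0.2269 -0.0585 -0.03  ] gap 0.0147
tool x [-0.0477  0.0234 -0.9986] y [-0.1494  0.9883  0.0303] z [ 0.9876  0.1507 -0.0437]
yaw 98.59867701488105 lip in container mm 15.618433575398415 21.667420355796146 back z 84.88901691779624
```

Request:
arm_command --pt "1 0 -0.3 0.2 0.6" --pt "1 0 -0.5 0.3 0.6" --pt "1 0 -0.6 0.2 0.6" --pt "1 0 -0.5 0 0" --pt "1 -0.1 -0.3 0 0" --pt "1 0 -0.1 0 0"

```text
clock: 10.82
tool_pos: [0.4746, -0.1982, 0.2979]
eef_rot: [0.688, -0.032, 0.723, 0.053]
contact_force: [0.1, -0.9, -1.9]
finger_gap: 0.0147
```

```bash
python3 -c "
from h import *
cont(); look('wrist','w6.png')
im=cv2.imread('pics/w6.png');h,s,v=cv2.split(cv2.cvtColor(im,cv2.COLOR_BGR2HSV))
m=((h>=3)&(h<=13)&(s>110)&(v>35)&(v<190)).astype(np.uint8)
for k in cv2.findContours(m,0,2)[0]:
  if cv2.contourArea(k)>150: print(cv2.boundingRect(k),cv2.contourArea(k))"
```

```text
t 10.82 pos [ 0.4746 -0.1982  0.2979] F [ 0.0569 -0.9381 -1.858 ] M [-0.1332 -0.139   0.0163] gap 0.0147
tool x [-0.051   0.0269 -0.9983] y [-0.1194  0.9923  0.0329] z [ 0.9915  0.1209 -0.0474]
yaw 96.86101884014492 lip in container mm -52.21789308335341 -5.7015228726809735 back z 83.07874306836504
(296, 162, 54, 137) 3204.0
(184, 162, 79, 142) 7884.5
(235, 89, 58, 56) 2124.0
(228, 18, 117, 99) 5149.0
```

Request:
arm_command --pt "1 0 1 0 0" --pt "1 0 1 0 0" --pt "1 0 1 0 0" --pt "1 0 -1 0 0" --pt "1 0 -0.8 0 0" --pt "1 0 0 0 0"

```text
clock: 11.37
tool_pos: [0.4685, -0.1523, 0.2987]
eef_rot: [0.687, -0.034, 0.724, 0.058]
contact_force: [1.1, 0.8, -1.6]
finger_gap: 0.0148
```

```bash
cat >> h.py <<'E'
def check(f):
    cont(); w=arm.snapshot('wrist'); s=arm.snapshot('scene'); cv2.imwrite('pics/raw_'+f,w); cv2.imwrite('pics/raws_'+f,s)
    a=cv2.resize(s[90:240,170:390],(520,355),interpolation=2); b=w[:200,150:420]; o=np.zeros((360,800,3),np.uint8);o[:355,:520]=a;o[:200,525:795]=b;cv2.imwrite('pics/'+f,o)
    h,q,v=cv2.split(cv2.cvtColor(w,cv2.COLOR_BGR2HSV)); m=((h>=3)&(h<=13)&(q>110)&(v>35)&(v<190)).astype(np.uint8)
    for k in cv2.findContours(m,0,2)[0]:
        if cv2.contourArea(k)>150: print('w',cv2.boundingRect(k),cv2.contourArea(k))
    c=cam('scene'); h,q,v=cv2.split(cv2.cvtColor(s,cv2.COLOR_BGR2HSV)); m=((h>=3)&(h<=14)&(q>90)&(v>35)&(v<190)).astype(np.uint8)
    print('container px',proj(c,(.434,.004,.02)),'trough px',proj(c,(.434,-.1,.1)))
    for k in cv2.findContours(m[90:240,170:390],0,2)[0]:
        if cv2.contourArea(k)>8: x=cv2.boundingRect(k);print('s',(x[0]+170,x[1]+90)+x[2:],cv2.contourArea(k))
E
python3 -c "
from h import *
check('v11.png')"
```

```text
t 11.37 pos [ 0.4685 -0.1523  0.2987] F [ 1.0663  0.8256 -1.6282] M [-0.2193 -0.1087  0.0254] gap 0.0148
tool x [-0.0537  0.0306 -0.9981] y [-0.1288  0.991   0.0373] z [ 0.9902  0.1305 -0.0493]
yaw 97.40255756112136 lip in container mm -5.109100488322953 -3.1345613281320235 back z 84.21563155807868
w (296, 331, 8, 27) 152.0
w (296, 209, 60, 97) 2007.5
w (180, 204, 83, 102) 4205.5
w (218, 0, 66, 35) 1624.0
container px [268.7852 192.8587] trough px [235.6979 180.4776]
s (170, 204, 59, 36) 807.0
s (274, 185, 8, 9) 41.0
s (265, 169, 10, 9) 53.0
s (255, 165, 9, 10) 51.5
```

Request:
arm_command --pt "1 0 0 0 0" --pt "1 0 -0.2 0 0.3" --pt "1 0 -0.35 0 0.3" --pt "1 0 -0.45 0 0" --pt "1 0 -0.4 0 0" --pt "1 0 -0.2 0 0"

```text
clock: 11.97
tool_pos: [0.4725, -0.2001, 0.2965]
eef_rot: [0.686, -0.028, 0.725, 0.055]
contact_force: [0.6, -0.4, -2.9]
finger_gap: 0.0149
```

```bash
python3 -c "
from h import *
check('v11b.png')"
```

```text
t 11.97 pos [ 0.4725 -0.2001  0.2965] F [ 0.5516 -0.4368 -2.8828] M [-0.22   -0.0356  0.0096] gap 0.0149
tool x [-0.056   0.0343 -0.9978] y [-0.1168  0.9923  0.0406] z [ 0.9916  0.1188 -0.0515]
yaw 96.71081225414692 lip in container mm -52.18322285723295 -2.9086308453038168 back z 82.2787143659838
w (296, 162, 59, 140) 3509.0
w (187, 162, 76, 143) 7476.0
w (258, 110, 52, 33) 1122.5
w (254, 90, 54, 27) 728.0
w (291, 31, 55, 66) 2456.0
container px [268.7852 192.8587] trough px [235.6979 180.4776]
s (170, 204, 63, 36) 724.0
s (276, 187, 8, 7) 35.5
s (229, 179, 19, 9) 93.5
```

Request:
arm_command --pt "1 0 1 0 0" --pt "1 0 1 0 0" --pt "1 0 1 0 0" --pt "1 0 -1 0 0" --pt "1 0 -1 0 0" --pt "1 0 -0.4 0 0" --pt "1 0 0 0 0"

```text
clock: 12.65
tool_pos: [0.4707, -0.1766, 0.2961]
eef_rot: [0.686, -0.028, 0.725, 0.058]
contact_force: [0.3, -0.2, -2.2]
finger_gap: 0.0149
```

```bash
python3 -c "
from h import *
check('v12.png')"
```

```text
t 12.65 pos [ 0.4707 -0.1766  0.2961] F [ 0.2794 -0.1579 -2.2039] M [-0.1971 -0.106   0.0116] gap 0.0149
tool x [-0.0579  0.0388 -0.9976] y [-0.1199  0.9917  0.0455] z [ 0.9911  0.1222 -0.0528]
yaw 96.8938117097755 lip in container mm -27.690727510174455 -3.1170851133532005 back z 82.18432631737643
w (296, 187, 65, 120) 2378.5
w (180, 182, 83, 123) 5935.0
w (260, 0, 61, 31) 1180.5
container px [268.7852 192.8587] trough px [235.6979 180.4776]
s (170, 204, 61, 36) 753.0
s (270, 187, 14, 10) 51.0
s (250, 172, 9, 9) 54.0
```

Request:
arm_command --pt "1 0 0 0 0" --pt "1 0 -0.2 0 0" --pt "1 0 -0.35 0 0" --pt "1 0 -0.25 0 0" --pt "1 0 1 0 0" --pt "1 0 1 0 0" --pt "1 0 1 0 0" --pt "1 0 -1 0 0" --pt "1 0 -1 0 0" --pt "1 0 -0.4 0 0" --pt "1 0 0 0 0"

```text
clock: 13.67
tool_pos: [0.4721, -0.18, 0.2956]
eef_rot: [0.686, -0.029, 0.725, 0.061]
contact_force: [1.0, 0.3, -1.9]
finger_gap: 0.0149
```

```bash
python3 -c "
from h import *
check('v13.png')"
```

```text
t 13.67 pos [ 0.4721 -0.18    0.2956] F [ 0.9589  0.3018 -1.9022] M [-0.1287 -0.0499 -0.0254] gap 0.0149
tool x [-0.0583  0.0413 -0.9974] y [-0.1249  0.991   0.0483] z [ 0.9905  0.1274 -0.0526]
yaw 97.18383662423955 lip in container mm -30.619393024641187 -3.344923793932831 back z 81.87080771390224
w (296, 184, 64, 122) 1334.0
w (182, 179, 81, 128) 6310.5
w (289, 0, 59, 25) 826.0
container px [268.7852 192.8587] trough px [235.6979 180.4776]
s (170, 204, 61, 36) 755.0
s (270, 187, 14, 10) 50.5
s (252, 174, 9, 9) 51.5
```

Request:
arm_command --pt "1 0 -0.2 0 0" --pt "1 0 -0.4 0 0" --pt "1 0 -0.5 0 0" --pt "1 0 -0.4 0 0" --pt "1 0 0.6 0 0" --pt "1 0 1 0 0" --pt "1 0 1 0 0" --pt "1 0 1 0 0" --pt "1 0 -1 0 0" --pt "1 0 -1 0 0" --pt "1 0 -0.9 0 0" --pt "1 0 0 0 0"

```text
clock: 14.77
tool_pos: [0.4761, -0.2051, 0.2936]
eef_rot: [0.685, -0.03, 0.725, 0.063]
contact_force: [0.5, 0.2, -1.5]
finger_gap: 0.0147
```

```bash
python3 -c "
from h import *
check('v14.png')"
```

```text
t 14.77 pos [ 0.4761 -0.2051  0.2936] F [ 0.5229  0.2019 -1.4654] M [-0.2495 -0.0891 -0.0392] gap 0.0147
tool x [-0.0586  0.0428 -0.9974] y [-0.1286  0.9904  0.05  ] z [ 0.99    0.1312 -0.0525]
yaw 97.40013491233876 lip in container mm -55.7462489798042 -3.7595498153960754 back z 79.98160741390973
w (296, 162, 66, 139) 3600.5
w (181, 162, 82, 146) 8184.5
container px [268.7852 192.8587] trough px [235.6979 180.4776]
s (170, 204, 62, 36) 747.0
s (270, 187, 14, 10) 52.0
s (248, 175, 9, 10) 57.0
```

View pics/v14.png

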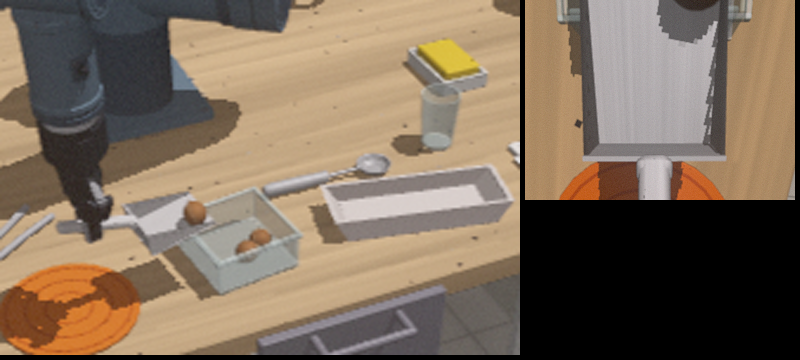

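Request:
arm_command --pt "1 0 0.5 0 0" --pt "1 0 1 0 0" --pt "1 0 1 0 0" --pt "1 0 1 0 0" --pt "1 0 -1 0 0" --pt "1 0 -1 0 0" --pt "1 0 -0.8 0 0"

```text
clock: 15.45
tool_pos: [0.4687, -0.163, 0.2935]
eef_rot: [0.682, -0.029, 0.727, 0.071]
contact_force: [0.8, 0.4, -1.7]
finger_gap: 0.0147
```

```bash
python3 -c "
from h import *
check('v15.png')"
```

```text
t 15.45 pos [ 0.4687 -0.163   0.2935] F [ 0.8     0.4354 -1.7446] M [-0.1822 -0.0567  0.0623] gap 0.0147
tool x [-0.0669  0.0554 -0.9962] y [-0.1394  0.9881  0.0643] z [ 0.988   0.1432 -0.0584]
yaw 98.02901719077587 lip in container mm -10.244067160691333 1.6656621882414926 back z 80.89069909480071
w (296, 329, 8, 29) 150.5
w (296, 207, 65, 103) 3333.5
w (181, 202, 82, 103) 5084.5
container px [268.7852 192.8587] trough px [235.6979 180.4776]
s (170, 204, 62, 36) 754.5
s (270, 187, 14, 10) 52.5
s (261, 170, 9, 9) 54.5
```

Request:
arm_command --pt "1 0 -1 0 0" --pt "1 0 0.2 0 0"

```text
clock: 15.72
tool_pos: [0.4723, -0.1881, 0.2922]
eef_rot: [0.683, -0.028, 0.727, 0.069]
contact_force: [0.9, -1.8, -2.0]
finger_gap: 0.0146
```

```bash
python3 -c "
from h import *
check('v16.png')"
```

```text
t 15.72 pos [ 0.4723 -0.1881  0.2922] F [ 0.9048 -1.8    -1.9974] M [-0.2349 -0.1323 -0.0103] gap 0.0146
tool x [-0.0654  0.0544 -0.9964] y [-0.1353  0.9888  0.0629] z [ 0.9886  0.1389 -0.0573]
yaw 97.7914496848887 lip in container mm -35.828104431107846 0.15474301624794617 back z 79.47743007999287
w (296, 179, 65, 129) 833.0
w (184, 175, 79, 135) 6519.0
w (291, 51, 52, 57) 1942.0
container px [268.7852 192.8587] trough px [235.6979 180.4776]
s (170, 204, 62, 36) 760.0
s (270, 187, 14, 10) 51.5
s (239, 180, 8, 6) 28.5
```

Request:
arm_command --pt "1 -0.05 0.5 0 0" --pt "1 -0.05 0.9 0.1 0" --pt "1 -0.05 1 0.1 0" --pt "1 -0.05 1 0.1 0" --pt "1 -0.05 1 0.1 0" --pt "1 -0.05 1 0.1 0" --pt "1 -0.05 1 0.1 0" --pt "1 -0.05 1 0 0" --pt "1 -0.05 0.9 0 0" --pt "1 -0.05 0.7 0 0" --pt "1 -0.05 0.5 0 0" --pt "1 -0.05 0.3 0 0"

```text
clock: 16.82
tool_pos: [0.4351, 0.1362, 0.3316]
eef_rot: [0.679, -0.024, 0.73, 0.075]
contact_force: [0.6, -0.7, -1.7]
finger_gap: 0.0147
```

```bash
python3 -c "
from h import *
check('v17.png')"
```

```text
t 16.82 pos [0.4351 0.1362 0.3316] F [ 0.6083 -0.7382 -1.745 ] M [-0.2103 -0.0879 -0.0369] gap 0.0147
tool x [-0.0774  0.0667 -0.9948] y [-0.1379  0.9875  0.0769] z [ 0.9874  0.1431 -0.0672]
yaw 97.94767053001127 lip in container mm 293.3949003130911 1.4903890833731404 back z 120.06299938614383
w (291, 88, 50, 54) 1736.5
container px [268.7852 192.8587] trough px [235.6979 180.4776]
s (205, 196, 22, 13) 45.0
s (270, 187, 14, 10) 51.0
s (211, 186, 5, 5) 9.0
s (333, 137, 7, 6) 21.0
```

Request:
arm_command --pt "1 0 0 0 -3" --pt "1 0 0 0 -5" --pt "1 0 0 0 -6.5" --pt "1 0 0 0 -6.5" --pt "1 0 0 0 -6.5" --pt "1 0 0 0 -6.5" --pt "1 0 0 0 -6.5" --pt "1 0 0 0 -6.5" --pt "1 0 0 0 -6.5" --pt "1 0 0 0 -6.5" --pt "1 0 0 0 -6.5" --pt "1 0 0 0 -6.5"

```text
clock: 17.92
tool_pos: [0.4246, 0.1385, 0.3307]
eef_rot: [0.515, -0.439, 0.528, 0.513]
contact_force: [0.2, -0.4, -1.2]
finger_gap: 0.0144
```

Request:
arm_command --pt "1 0 0 0 -6.5" --pt "1 0 0 0 -6.5" --pt "1 0 0 0 -6.5" --pt "1 0 0 0 -6.5" --pt "1 0 0 0 -6.5" --pt "1 0 0 0 -6.5" --pt "1 0 0 0 -6.5" --pt "1 0 0 0 -5" --pt "1 0 0 0 -4" --pt "1 0 0 0 -2"

```text
clock: 18.75
tool_pos: [0.4167, 0.1387, 0.3295]
eef_rot: [0.228, -0.635, 0.204, 0.709]
contact_force: [-0.2, 0.0, -1.1]
finger_gap: 0.0144
```

```bash
python3 -c "
from h import *
check('v18.png');print(arm.sense()['joint_positions'])"
```

```text
t 18.75 pos [0.4167 0.1387 0.3295] F [-0.2278  0.0304 -1.136 ] M [ 0.0857 -0.1337 -0.0277] gap 0.0144
tool x [-0.0887  0.0646 -0.994 ] y [-0.5827 -0.8127 -0.0008] z [-0.8078  0.5791  0.1097]
yaw -125.64150682853156 lip in container mm 44.52359537919149 117.47550662858401 back z 113.73840253673093
w (135, 121, 37, 23) 434.0
w (276, 98, 23, 45) 657.5
w (99, 96, 33, 34) 725.0
container px [268.7852 192.8587] trough px [235.6979 180.4776]
s (270, 187, 14, 10) 54.0
s (280, 140, 8, 7) 26.5
[ 0.0372  0.1517  1.8727  0.0727  1.2046 -2.5078]
```

Request:
arm_command --pt "1 0 0 0 -3" --pt "1 0 0 -0.1 -5" --pt "1 0 0 -0.2 -5" --pt "1 0 -0.1 -0.3 -3" --pt "1 0.1 -0.15 -0.3 0" --pt "1 0.1 -0.25 -0.3 0" --pt "1 0.2 -0.35 -0.3 0" --pt "1 0.2 -0.4 -0.3 0" --pt "1 0.2 -0.4 -0.2 0" --pt "1 0.1 -0.4 -0.2 0" --pt "1 0 -0.3 -0.1 0" --pt "1 0 -0.15 0 0"

```text
clock: 19.85
tool_pos: [0.5069, 0.1894, 0.2929]
eef_rot: [0.145, -0.658, 0.111, 0.731]
contact_force: [0.7, -0.3, -0.7]
finger_gap: 0.0147
```

```bash
sed -i "s/    C=np.array(\[.4343,.0037\]);u=.*/    C=np.array([.4343,.0037]);u=r[:2,1]\/np.hypot(*r[:2,1]);v=np.array([-u[1],u[0]])/" h.py; python3 -c "
from h import *
check('v19.png');print(arm.sense()['joint_positions'])"
```

```text
t 19.85 pos [0.5069 0.1894 0.2929] F [ 0.7118 -0.2706 -0.6716] M [ 0.0846 -0.1015 -0.0357] gap 0.0147
tool x [-0.0921  0.0658 -0.9936] y [-0.3573 -0.9335 -0.0287] z [-0.9294  0.3524  0.1095]
yaw -110.94439696176167 lip in container mm -59.64443698149829 -22.312925577966674 back z 75.66781781041465
w (217, 90, 53, 53) 1704.0
container px [268.7852 192.8587] trough px [235.6979 180.4776]
s (270, 187, 14, 10) 49.5
s (307, 167, 9, 6) 27.0
[ 0.1249  0.3631  1.6832  0.0829  1.1805 -2.6891]
```

Request:
arm_command --pt "1 -0.05 1 0 0" --pt "1 -0.05 1 0 0" --pt "1 -0.05 1 0 0" --pt "1 0 -1 0 0" --pt "1 0 -1 0 0" --pt "1 0 -0.2 0 0" --pt "1 0 0 0 0"

```text
clock: 20.53
tool_pos: [0.4954, 0.1578, 0.2979]
eef_rot: [0.148, -0.657, 0.116, 0.73]
contact_force: [-0.3, 0.9, -1.5]
finger_gap: 0.0148
```

```bash
python3 -c "
from h import *
check('v20.png')"
```

```text
t 20.53 pos [0.4954 0.1578 0.2979] F [-0.2847  0.853  -1.5166] M [ 0.0879 -0.1246  0.064 ] gap 0.0148
tool x [-0.0936  0.0639 -0.9936] y [-0.3696 -0.9288 -0.0249] z [-0.9244  0.3649  0.1105]
yaw -111.70093087174651 lip in container mm -25.17896240309085 -24.165718102616136 back z 80.90545701970831
container px [268.7852 192.8587] trough px [235.6979 180.4776]
s (214, 197, 18, 20) 14.5
s (270, 187, 14, 10) 48.5
s (264, 178, 9, 8) 46.0
```

```bash
python3 -c "
from h import *
c=cam('scene')
for z in(.022,.055,.1): print(ray(c,(268.5,182),z))
nuts('top','n20t.png'); check('v21.png')"
```

```text
[0.3837 0.0235 0.022 ]
[0.4246 0.0078 0.055 ]
[ 0.4804 -0.0136  0.1   ]
top blob 288 223 4.8 area 54.5 [ 0.4332 -0.0161] [19 33 51]
top blob 277 215 5.0 area 49.0 [0.4553 0.0104] [23 38 53]
t 20.68 pos [0.4949 0.1573 0.2976] F [ 0.7624 -0.8479 -2.2628] M [ 0.0398 -0.1319 -0.0134] gap 0.0149
tool x [-0.0944  0.0634 -0.9935] y [-0.3691 -0.9291 -0.0242] z [-0.9246  0.3644  0.1112]
yaw -111.66756403492471 lip in container mm -24.416529793787625 -24.494755502504137 back z 80.66509043968789
container px [268.7852 192.8587] trough px [235.6979 180.4776]
s (272, 187, 13, 9) 38.0
s (254, 187, 5, 7) 8.5
```

Request:
arm_command --pt "1 -0.1 -0.2 0 0" --pt "1 -0.2 -0.4 0 0" --pt "1 -0.2 -0.6 0 0" --pt "1 -0.2 -0.8 0 0" --pt "1 -0.2 -0.6 0 0" --pt "1 0 -0.2 0 0"

```text
clock: 21.28
tool_pos: [0.5299, 0.2374, 0.3294]
eef_rot: [0.15, -0.656, 0.118, 0.731]
contact_force: [1.2, -0.4, -1.2]
finger_gap: 0.0147
```

```bash
python3 -c "
from h import *
nuts('top','n21t.png'); check('v22.png'); c=cam('scene'); print(ray(c,(256,190),.022))"
```

```text
top blob 295 236 5.2 area 64.5 [ 0.4001 -0.0349] [ 53  83 118]
top blob 272 218 10.7 area 119.5 [0.45   0.0261] [35 45 57]
t 21.33 pos [0.5298 0.2376 0.3288] F [ 0.5305  1.8023 -1.0844] M [ 0.1279 -0.1191  0.0216] gap 0.0148
tool x [-0.0956  0.0644 -0.9933] y [-0.3727 -0.9276 -0.0242] z [-0.923   0.3679  0.1127]
yaw -111.89170154979242 lip in container mm -111.84987252897426 -23.076786450885358 back z 111.9202851780836
container px [268.7852 192.8587] trough px [235.6979 180.4776]
s (273, 187, 12, 9) 35.5
s (252, 186, 8, 7) 20.0
[ 0.4066 -0.0284  0.022 ]
```

All three nuts are now in the container: the top view has a single blob at (0.400,-0.035) and a double blob at (0.450,0.026). I'll turn back and return the scoop to the trivet.

Request:
arm_command --pt "1 0 0 0 7" --pt "1 0 0 0 7" --pt "1 0 0 0 7" --pt "1 0 0 0 7" --pt "1 0 0 0 7" --pt "1 0 0 0 7" --pt "1 0 0 0 7" --pt "1 0 0 0 7" --pt "1 0 0 0 7" --pt "1 0 0 0 7" --pt "1 0 0 0 7" --pt "1 0 0 0 7"

```text
clock: 22.43
tool_pos: [0.5215, 0.2229, 0.3199]
eef_rot: [0.547, -0.377, 0.593, 0.455]
contact_force: [-0.6, 0.2, -1.4]
finger_gap: 0.0147
```

Request:
arm_command --pt "1 0 0 0 7" --pt "1 0 0 0 7" --pt "1 0 0 0 7" --pt "1 0 0 0 7" --pt "1 0 0 0 7" --pt "1 0 0 0 7" --pt "1 0 0 0 7" --pt "1 0 0 0 7" --pt "1 0 0 0 7" --pt "1 0 0 0 7"

```text
clock: 23.27
tool_pos: [0.5151, 0.2109, 0.3139]
eef_rot: [0.658, 0.01, 0.753, 0.019]
contact_force: [-0.1, -0.8, -2.1]
finger_gap: 0.0147
```

```bash
cat >> h.py <<'E'
def togo(t):
    s,r=pose(); g=s['tool_pos']+.155*r[:,0]; print("g",g,"yaw y",np.degrees(np.arctan2(r[1,1],r[0,1])),"togo units",r.T@(np.array(t)-g)/.03)
E
python3 -c "
from h import *
togo((.462,-.327,.17)); im=cv2.imread('pics/top0.png')
c=cam('top');print('trivet',ray(c,(622/2.5+119.7,188/2.5+139.7),.006))"
```

```text
t 23.27 pos [0.5151 0.2109 0.3139] F [-0.0687 -0.7802 -2.1003] M [-0.1492 -0.135  -0.0417] gap 0.0147
tool x [-0.1346  0.0407 -0.9901] y [-0.0094  0.9991  0.0423] z [ 0.9909  0.0151 -0.1341]
g [0.4942 0.2173 0.1604] yaw y 90.5417057605982 togo units [ -0.9089 -18.1011  -1.3794]
trivet [ 0.4515 -0.2339  0.006 ]
```

Request:
arm_command --pt "1 -0.1 -0.7 -0.1 0" --pt "1 -0.1 -1 -0.1 0" --pt "1 -0.1 -1 -0.1 0" --pt "1 -0.1 -1 -0.1 0" --pt "1 -0.1 -1 -0.1 0" --pt "1 -0.1 -1 -0.1 0" --pt "1 -0.1 -1 -0.1 0" --pt "1 -0.1 -1 -0.1 0" --pt "1 -0.1 -1 -0.1 0" --pt "1 -0.1 -1 -0.1 0" --pt "1 -0.1 -1 -0.1 0" --pt "1 -0.1 -1 -0.1 0"

```text
clock: 24.27
tool_pos: [0.4704, -0.1595, 0.3355]
eef_rot: [0.65, 0.012, 0.76, 0.015]
contact_force: [-0.2, -0.6, -2.8]
finger_gap: 0.0149
```

Request:
arm_command --pt "1 -0.1 -1 -0.1 0" --pt "1 0 -1 -0.1 0" --pt "1 0 -1 0 0" --pt "1 0 -1 0 0" --pt "1 0 -0.8 0 0" --pt "1 0 -0.4 0 0"

```text
clock: 24.77
tool_pos: [0.4547, -0.3285, 0.3316]
eef_rot: [0.647, 0.016, 0.762, 0.012]
contact_force: [-0.2, 0.0, -1.3]
finger_gap: 0.0145
```

```bash
python3 -c "
from h import *
togo((.459,-.33,.09))"
```

```text
t 24.77 pos [ 0.4547 -0.3285  0.3316] F [-0.1809  0.0276 -1.3236] M [-0.1347 -0.1789  0.0439] gap 0.0145
tool x [-0.1626  0.0396 -0.9859] y [0.0087 0.9992 0.0387] z [ 0.9867 -0.0023 -0.1628]
g [ 0.4295 -0.3224  0.1788] yaw y 89.50226783737497 togo units [ 2.7485 -0.3595  1.4522]
```

Request:
arm_command --pt "1 0.3 -0.1 0.5 0" --pt "1 0.6 -0.1 0.5 0" --pt "1 0.7 -0.1 0.4 0" --pt "1 0.6 -0.1 0 0" --pt "1 0.4 0 0 0"

```text
clock: 25.18
tool_pos: [0.4803, -0.343, 0.2463]
eef_rot: [0.647, 0.018, 0.762, 0.008]
contact_force: [0.4, 0.7, -2.4]
finger_gap: 0.0143
```

```bash
python3 -c "
from h import *
togo((.461,-.334,.066))"
```

```text
t 25.18 pos [ 0.4803 -0.343   0.2463] F [ 0.3854  0.6606 -2.4013] M [-0.1336 -0.1572  0.0376] gap 0.0143
tool x [-0.1613  0.0376 -0.9862] y [0.0179 0.9992 0.0352] z [ 0.9867 -0.0119 -0.1618]
g [ 0.4553 -0.3372  0.0934] yaw y 88.9753828881039 togo units [0.8756 0.0771 0.3334]
```

Request:
arm_command --pt "1 0.3 0.05 0.25 0" --pt "1 0.3 0 0.1 0" --pt "1 0.2 0 0 0" --pt "1 0.15 0 0 0" --pt "1 0.15 0 0 0"

```text
clock: 25.6
tool_pos: [0.4843, -0.3405, 0.2105]
eef_rot: [0.646, 0.017, 0.763, 0.007]
contact_force: [-2.9, -5.0, 11.6]
finger_gap: 0.0143
```

```bash
python3 -c "
from h import *
togo((.461,-.334,.066))"
```

```text
t 25.6 pos [ 0.4843 -0.3405  0.2105] F [-2.8839 -5.0267 11.5692] M [-0.0606  0.5586  0.2166] gap 0.0143
tool x [-0.1645  0.0357 -0.9857] y [0.0171 0.9993 0.0333] z [ 0.9862 -0.0114 -0.165 ]
g [ 0.4588 -0.335   0.0577] yaw y 89.02062351068265 togo units [-0.2848  0.0427  0.0261]
```

Request:
arm_command --pt "1 -0.1 0 0 0" --pt "0.5 0 0 0 0" --pt "0.4 0 0 0 0" --pt "0.2 0 0 0 0" --pt "-0.2 0 0 0 0" --pt "-0.2 0 0 0 0"

```text
clock: 26.1
tool_pos: [0.4853, -0.3405, 0.2164]
eef_rot: [0.647, 0.016, 0.762, 0.006]
contact_force: [-1.0, 0.4, 0.1]
finger_gap: 0.0514
```

```bash
python3 -c "
from h import *
togo((.461,-.334,.066)); look('wrist','w7.png')"
```

```text
t 26.1 pos [ 0.4853 -0.3405  0.2164] F [-0.9622  0.3708  0.1391] M [-0.0074 -0.0671 -0.0051] gap 0.0514
tool x [-0.1613  0.0326 -0.9864] y [0.0164 0.9994 0.0304] z [ 0.9868 -0.0113 -0.1618]
g [ 0.4603 -0.3355  0.0635] yaw y 89.05886044288627 togo units [-0.0844  0.0517  0.0082]
```

Request:
arm_command --pt "-0.2 -0.8 0 0 0" --pt "-0.2 -0.9 0 0 0" --pt "-0.2 -0.9 0.2 0.2 0" --pt "0 0 0.9 0.5 0" --pt "0 0 1 0.5 0" --pt "0 0 1 0.5 0" --pt "0 0 1 0.5 0" --pt "0.2 0 1 0.5 0" --pt "0.2 0 1 0.5 0" --pt "0.2 0 1 0.5 0" --pt "0.2 0 1 0.5 0" --pt "0.2 0 1 0.5 0"

```text
clock: 27.15
tool_pos: [0.6462, -0.0681, 0.2814]
eef_rot: [0.647, 0.02, 0.762, 0.002]
contact_force: [0.6, 0.0, 0.0]
finger_gap: 0.0343
```

```bash
python3 -c "
from h import *
togo((.645,.097,.08)); print(arm.sense()['joint_positions'])"
```

```text
t 27.15 pos [ 0.6462 -0.0681  0.2814] F [0.6495 0.0492 0.0347] M [-0.0063 -0.0814  0.0417] gap 0.0343
tool x [-0.1615  0.0336 -0.9863] y [0.0288 0.9992 0.0293] z [ 0.9865 -0.0236 -0.1623]
g [ 0.6212 -0.0629  0.1285] yaw y 88.35179228921129 togo units [1.6461 5.3021 0.9206]
[-0.2733  0.5825  1.3533 -0.0114  1.3711 -0.2437]
```

Request:
arm_command --pt "0.25 0.1 1 0.1 0" --pt "0.25 0.2 1 0.2 -0.5" --pt "0.25 0.2 1 0.2 -0.5" --pt "0.25 0.3 1 0.2 -0.5" --pt "0.25 0.3 0.8 0.1 0" --pt "0.25 0.2 0.4 0 0"

```text
clock: 27.65
tool_pos: [0.6694, 0.1012, 0.2424]
eef_rot: [0.649, 0.01, 0.761, 0.014]
contact_force: [-0.4, -0.6, -0.2]
finger_gap: 0.0321
```

```bash
python3 - <<'E'
from h import *
togo((.641,.097,-.02)); c=cam('wrist'); look('wrist','w8.png')
for p in((.641,.037,-.02),(.641,.157,-.02),(.635,.097,-.02),(.647,.097,-.02),(.603,.097,-.005)): print(p,proj(c,p))
# scoop/trivet and bin check in one picture
t=arm.snapshot('top'); cv2.imwrite('pics/t8.png',t); w=cv2.imread('pics/w8.png')
o=np.zeros((600,800,3),np.uint8); o[:300,:400]=cv2.resize(w,(400,300)); o[300:600,:400]=cv2.resize(t[170:290,310:470],(400,300)); s=arm.snapshot('scene'); o[:300,400:]=cv2.resize(s[150:300,130:330],(400,300)); o[300:,400:]=cv2.resize(t[130:280,130:330],(400,300)); cv2.imwrite('pics/v23.png',o)
E
```

```text
t 27.65 pos [0.6694 0.1012 0.2424] F [-0.44   -0.6251 -0.2205] M [-0.0304 -0.0474 -0.0777] gap 0.0321
tool x [-0.1577  0.034  -0.9869] y [-0.0025  0.9994  0.0348] z [ 0.9875  0.008  -0.1575]
g [0.6449 0.1065 0.0894] yaw y 90.14573736203722 togo units [ 3.6104 -0.4427  0.4432]
(0.641, 0.037, -0.02) [292.3898 291.5384]
(0.641, 0.157, -0.02) [295.3037 158.0288]
(0.635, 0.097, -0.02) [286.7989 228.6758]
(0.647, 0.097, -0.02) [300.7574 229.4838]
(0.603, 0.097, -0.005) [245.9911 232.22  ]
```

View pics/v23.png

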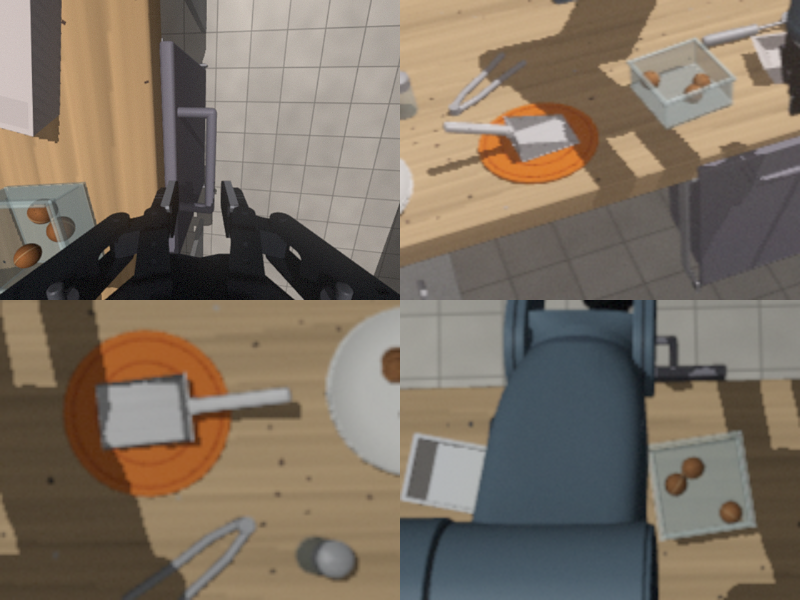

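The last picture shows all three nuts in the container, the scoop flat on the trivet, and the bar at wrist columns ~295, as predicted. I'll descend on the bar.

Request:
arm_command --pt "0.3 0.3 -0.2 0.25 0" --pt "0.3 0.7 -0.15 0.2 0" --pt "0.3 0.7 0 0 0"

```text
clock: 28.05
tool_pos: [0.6784, 0.0846, 0.1948]
eef_rot: [0.654, 0.01, 0.757, 0.012]
contact_force: [-0.5, 0.5, -1.0]
finger_gap: 0.03
```

```bash
python3 -c "
from h import *
togo((.641,.097,-.02))"
```

```text
t 28.05 pos [0.6784 0.0846 0.1948] F [-0.5052  0.4933 -1.0395] M [-0.0104 -0.0486 -0.0567] gap 0.03
tool x [-0.145   0.0301 -0.989 ] y [-0.0006  0.9995  0.0305] z [ 0.9894  0.005  -0.1449]
g [0.6559 0.0893 0.0415] yaw y 90.03347439783677 togo units [ 2.1063  0.1951 -0.1923]
```

Request:
arm_command --pt "0.3 0.2 0.15 -0.2 0" --pt "0.3 0.4 0.05 0 0"

```text
clock: 28.22
tool_pos: [0.6698, 0.086, 0.1754]
eef_rot: [0.653, 0.011, 0.757, 0.009]
contact_force: [0.2, -0.1, 1.7]
finger_gap: 0.03
```

```bash
python3 -c "
from h import *
togo((.641,.097,-.02))"
```

```text
t 28.22 pos [0.6698 0.086  0.1754] F [ 0.2018 -0.1342  1.6526] M [ 0.0206 -0.0808  0.0319] gap 0.03
tool x [-0.1464  0.0297 -0.9888] y [0.005  0.9996 0.0293] z [ 0.9892 -0.0007 -0.1465]
g [0.6472 0.0906 0.0222] yaw y 89.71066059452602 togo units [1.426  0.1696 0.0027]
```

Request:
arm_command --pt "0.3 0.5 0.1 0 0" --pt "0.3 0.5 0.05 -0.05 0" --pt "0.3 0.25 0 0 0"

```text
clock: 28.47
tool_pos: [0.6626, 0.0864, 0.1376]
eef_rot: [0.653, 0.013, 0.757, 0.007]
contact_force: [-1.0, -0.3, 0.6]
finger_gap: 0.0302
```

```bash
python3 -c "
from h import *
togo((.641,.097,-.02))"
```

```text
t 28.47 pos [0.6626 0.0864 0.1376] F [-0.9776 -0.2909  0.6067] M [-0.0178 -0.0894  0.032 ] gap 0.0302
tool x [-0.1462  0.0295 -0.9888] y [0.0112 0.9995 0.0282] z [ 0.9892 -0.007  -0.1464]
g [ 0.6399  0.091  -0.0157] yaw y 89.35704798341597 togo units [0.1433 0.1975 0.0558]
```

Request:
arm_command --pt "0.5 0.15 0 0.05 0" --pt "1 0 0 0 0" --pt "1 0 0 0 0" --pt "1 0 0 0 0" --pt "1 0 0 0 0"

```text
clock: 28.88
tool_pos: [0.6633, 0.0841, 0.1316]
eef_rot: [0.652, 0.015, 0.758, 0.006]
contact_force: [-0.5, 2.0, -5.8]
finger_gap: 0.0098
```

```bash
python3 -c "
from h import *
togo((.641,.097,-.02))"
```

```text
t 28.88 pos [0.6633 0.0841 0.1316] F [-0.5366  2.0372 -5.8007] M [ 0.1717 -0.1835  0.1227] gap 0.0098
tool x [-0.1483  0.0314 -0.9884] y [0.0147 0.9995 0.0296] z [ 0.9888 -0.0102 -0.1487]
g [ 0.6403  0.089  -0.0216] yaw y 89.1553610138531 togo units [-0.0469  0.2694  0.0135]
```

```bash
cat >> h.py <<'E'
def binang():
    s,r=pose(); g=s['tool_pos']+.155*r[:,0]; d=g-np.array([.595,0,-.26])
    a=np.arctan2(d[0],d[2])-np.arctan2(46,240); print("g",g,"angle",a,"rad",np.hypot(d[0],d[2]))
    a0=np.arctan2(46,240)+.30; t=np.array([.595+.2444*np.sin(a0),g[1],-.26+.2444*np.cos(a0)]); print("target",t,"togo units",r.T@(t-g)/.03)
E
python3 -c "
from h import *
binang()"
```

```text
t 28.88 pos [0.6633 0.0841 0.1316] F [-0.5366  2.0372 -5.8007] M [ 0.1717 -0.1835  0.1227] gap 0.0098
tool x [-0.1483  0.0314 -0.9884] y [0.0147 0.9995 0.0296] z [ 0.9888 -0.0102 -0.1487]
g [ 0.6403  0.089  -0.0216] angle -0.0017241091529399954 rad 0.24269078130456612
target [ 0.7099  0.089  -0.0443] togo units [0.4043 0.0118 2.4071]
```

Request:
arm_command --pt "1 0 0 0.2 0" --pt "1 0.01 0 0.3 0" --pt "1 0.03 0 0.3 0" --pt "1 0.04 0 0.3 0" --pt "1 0.05 0 0.3 0"

```text
clock: 29.3
tool_pos: [0.7006, 0.0843, 0.1224]
eef_rot: [0.645, 0.014, 0.764, 0.007]
contact_force: [-6.3, -0.5, 0.5]
finger_gap: 0.01
```

```bash
python3 -c "
from h import *
binang()"
```

```text
t 29.3 pos [0.7006 0.0843 0.1224] F [-6.2995 -0.5157  0.4517] M [0.1141 1.2785 0.0933] gap 0.01
tool x [-0.1675  0.03   -0.9854] y [0.0126 0.9995 0.0283] z [ 0.9858 -0.0076 -0.1678]
g [ 0.6746  0.089  -0.0303] angle 0.14440407971105573 rad 0.24308844692308917
target [ 0.7099  0.089  -0.0443] togo units [0.2618 0.0016 1.2363]
```

Request:
arm_command --pt "1 0.06 0 0.35 0" --pt "1 0.08 0 0.35 0" --pt "1 0.09 0 0.35 0" --pt "1 0.07 0 0.25 0"

```text
clock: 29.63
tool_pos: [0.7361, 0.0845, 0.1086]
eef_rot: [0.639, 0.013, 0.769, 0.007]
contact_force: [-6.3, 0.4, 2.9]
finger_gap: 0.0101
```

```bash
python3 -c "
from h import *
binang()"
```

```text
t 29.63 pos [0.7361 0.0845 0.1086] F [-6.2518  0.3965  2.8567] M [0.0919 1.2961 0.0533] gap 0.0101
tool x [-0.1835  0.0285 -0.9826] y [0.011  0.9996 0.0269] z [ 0.983  -0.0059 -0.1837]
g [ 0.7077  0.089  -0.0437] angle 0.2909542324504477 rad 0.24387713322184854
target [ 0.7099  0.089  -0.0443] togo units [0.0051 0.0003 0.0755]
```

Request:
arm_command --pt "1 0.01 0 0.13 0"

```text
clock: 29.72
tool_pos: [0.7394, 0.0846, 0.1072]
eef_rot: [0.637, 0.013, 0.771, 0.007]
contact_force: [-7.7, 1.0, -0.1]
finger_gap: 0.0099
```

```bash
python3 - <<'E'
from h import *
binang(); 
for i in range(6): arm.snapshot('top')
binang()
c=cam('scene'); s=arm.snapshot('scene'); cv2.imwrite('pics/s9.png',s)
E
```

```text
t 29.72 pos [0.7394 0.0846 0.1072] F [-7.7006  0.9722 -0.1381] M [0.0899 1.473  0.042 ] gap 0.0099
tool x [-0.1885  0.0283 -0.9817] y [0.0108 0.9996 0.0267] z [ 0.982  -0.0056 -0.1887]
g [ 0.7102  0.089  -0.045 ] angle 0.30249957009394124 rad 0.24394289490182122
target [ 0.7099  0.089  -0.0443] togo units [-0.0206  0.0005 -0.0149]
t 30.02 pos [0.7389 0.0846 0.1074] F [-7.2088  0.0444  0.4213] M [0.1196 1.2319 0.093 ] gap 0.0101
tool x [-0.1883  0.0282 -0.9817] y [0.0108 0.9996 0.0267] z [ 0.982  -0.0056 -0.1886]
g [ 0.7097  0.089  -0.0447] angle 0.30021129537785773 rad 0.24390185316028049
target [ 0.7099  0.089  -0.0443] togo units [-0.0164  0.0005  0.0033]
```

```bash
python3 - <<'E'
from h import *
a=cv2.imread('pics/top0.png').astype(int); b=arm.snapshot('top').astype(int); c=cam('top')
for y in(0.0,.01,.17,.18):
    p0=proj(c,(.603,y,-.005));p1=proj(c,(.595+.255*np.sin(.3314),y,-.26+.255*np.cos(.3314)))
    d=np.abs(a-b).sum(2)
    print(y,p0,p1); u=int(round(p1[0])); print('shut',a[140:176,int(round(p0[0]))].sum(1).tolist()); print('now',b[110:176,u].sum(1).tolist())
binang()
E
```

```text
0.0 [279.8961 161.9919] [279.2242 136.166 ]
shut [377, 372, 372, 375, 373, 375, 375, 368, 370, 372, 368, 369, 365, 368, 367, 370, 365, 368, 375, 369, 369, 372, 337, 266, 272, 272, 268, 219, 116, 72, 210, 321, 336, 327, 323, 327]
now [413, 416, 415, 419, 418, 419, 417, 419, 418, 419, 416, 420, 418, 412, 412, 412, 410, 405, 405, 406, 406, 406, 398, 372, 373, 417, 379, 241, 151, 142, 144, 132, 117, 101, 115, 125, 127, 132, 138, 131, 106, 46, 47, 102, 111, 115, 131, 135, 131, 131, 137, 138, 137, 132, 139, 134, 133, 132, 135, 134, 232, 347, 372, 372, 370, 374]
0.01 [276.2399 162.0864] [275.623  136.2609]
shut [377, 375, 376, 379, 383, 380, 379, 380, 381, 379, 377, 377, 375, 378, 373, 374, 377, 379, 382, 377, 378, 385, 348, 271, 273, 271, 271, 233, 126, 80, 200, 309, 328, 331, 327, 327]
now [374, 377, 375, 378, 377, 376, 383, 383, 385, 386, 387, 386, 387, 384, 385, 391, 392, 390, 389, 390, 388, 393, 392, 370, 365, 410, 373, 236, 138, 147, 145, 138, 108, 121, 137, 137, 134, 136, 139, 146, 111, 57, 72, 101, 112, 119, 141, 129, 130, 131, 135, 132, 134, 138, 133, 135, 134, 133, 130, 139, 244, 
[... 783 characters left out ...]
7, 186, 66, 74, 211, 318, 330, 330]
now [269, 266, 244, 208, 201, 205, 183, 181, 168, 185, 206, 210, 220, 220, 224, 218, 224, 228, 224, 223, 223, 229, 224, 227, 226, 227, 227, 228, 221, 227, 230, 230, 228, 222, 229, 224, 228, 232, 230, 226, 229, 227, 228, 226, 226, 228, 232, 230, 229, 225, 221, 224, 221, 220, 220, 228, 227, 223, 223, 223, 218, 227, 222, 222, 222, 204]
t 30.12 pos [0.7389 0.0846 0.1074] F [-7.6758  1.4088  0.0451] M [0.1063 1.1794 0.0342] gap 0.01
tool x [-0.1884  0.0282 -0.9817] y [0.0107 0.9996 0.0266] z [ 0.982  -0.0055 -0.1886]
g [ 0.7097  0.089  -0.0447] angle 0.3000185268090316 rad 0.24391327024600148
target [ 0.7099  0.089  -0.0443] togo units [-0.0155  0.0005  0.0046]
```

```bash
python3 -c "
from h import *
print(arm.job_done())"
```

```text
the job is handed in; nothing more can be done
None
```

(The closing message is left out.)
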